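# Start up the garment steamer console

## Task

Start the garment steamer from its console with the fingertips: first tip the white mains rocker fully over by pressing its green-ribbed end down, then tip the blue pump rocker fully over in the same way, and then press the round yellow start key all the way down, keep it down for about one second and let it come up again. Leave both rockers on, never press the red drain key, and only press: do not pick up or shift the steamer head, the clear box of collar stays or the clip tray.

Things in the scene. Friction and masses are not known exactly. Their poses are not given: they have to be found in the camera images.
- console: grey plastic console fixed to the shelf, 130 mm (x) by 320 mm (y) by 22 mm high; origin at the centre of its underside, z up. Four black modules, each 100 mm (x) by 66 mm (y) by 8 mm, sit on it in a row along console y at y = -112.5, -37.5, 37.5 and 112.5 mm: white rocker, blue rocker, yellow key and red key, in an order that changes from start to start. Both rockers have the green-ribbed (on) end towards console +x and a black-ribbed (off) end towards console -x.
- mains (a joint): hinge of the white rocker, the mains switch. -0.18 rad = off: the green-ribbed end is up; +0.18 rad = on, tipped fully over: the green-ribbed end is down. The hinge runs along console y, 42 mm above the shelf. It stays where it is left (friction about 0.04 N m, so roughly 1.5 N on the rib moves it) and has hard stops at both ends.
- mains_on_end (a point): middle of the top of the green rib of the white mains rocker, moving with the rocker. Rocker plate 74 mm along console x by 40 mm along console y; rib 34 mm along console y by 10 mm, standing 4 mm above the plate. This point is 28 mm from the hinge to console +x and about 50 mm above the shelf when the rocker is level (about 55 mm up / 45 mm down; press it about 10 mm down from the raised position).
- pump (a joint): hinge of the blue rocker, the pump switch. -0.18 rad = off: the green-ribbed end is up; +0.18 rad = on, tipped fully over: the green-ribbed end is down. The hinge runs along console y, 42 mm above the shelf. It stays where it is left (friction about 0.04 N m, so roughly 1.5 N on the rib moves it) and has hard stops at both ends.
- pump_on_end (a point): middle of the top of the green rib of the blue pump rocker, moving with the rocker. Rocker plate 74 mm along console x by 40 mm along console y; rib 34 mm along console y by 10 mm, standing 4 mm above the plate. This point is 28 mm from the hinge to console +x and about 50 mm above the shelf when the rocker is level (about 55 mm up / 45 mm down; press it about 10 mm down from the raised position).
- start (a joint): travel of the round yellow key, the start key: 0 = up, 0.007 m = fully down. Springs back by itself; starts moving at about 1.4 N and is fully down at about 4.5 N, then a hard stop.
- start_top (a point): centre of the top face of the round yellow start key, moving with it: cap 36 mm in diameter, top 52 mm above the shelf when up, 45 mm when fully down; pressed straight down.
- drain (a joint): travel of the round red key, the drain key, not to be pressed: 0 = up, 0.007 m = fully down. Springs back by itself; starts moving at about 1.4 N and is fully down at about 4.5 N, then a hard stop.
- drain_top (a point): centre of the top face of the round red drain key, moving with it: cap 36 mm in diameter, top 52 mm above the shelf when up, 45 mm when fully down; pressed straight down.
- steamer_center (a point): centre (24 mm up) of the loose black garment steamer head lying on the shelf beyond the console (console +x): about 60 by 235 by 48 mm, long along its own y. Not to be moved.
- stays_center (a point): centre (15 mm up) of the loose clear acrylic box of collar stays, 90 (x) by 60 (y) by 30 mm high, beside the console's +y end. Not to be moved.
- tray_center (a point): centre (9 mm up) of the loose silver aluminium clip tray, 130 (x) by 70 (y) by 18 mm high, beside the console's -y end. Not to be moved.

How it is judged:
By the outcome, as a careful person would: the job done as asked, in the order asked, and still so for the second after the job is handed in, with the robot touching nothing.
It also fails if it takes over 45 s, if anything falls off the work surface, if the arm or the gripper's body presses on something with over 40 N, if the wrist force passes 120 N, or if a joint passes its speed limit or range.

## Robot

A 6-joint arm with a two-finger parallel gripper is mounted at the origin on the work surface. World frame = base frame: x ahead of the robot, y to its left, z up, the work surface at z = 0. Lengths are in m, angles in degrees, forces in N, time in s.
With the tool pointing down it reaches from about 0.3 to 0.85 m from the base axis. Payload 4.2 kg.
Tool frame: the origin (TCP) lies at the very end of the fingers, on their centre line; the grasp point (between the pads) lies 19 mm behind it; z points along the fingers, y is the line along which they close (so a half turn about z gives the same grasp; the last joint's range is limited). The gripper opens to 91 mm and grips with 3 to 60 N. Pads are 32 mm wide; open, the fingers measure 118 mm over their backs; the gripper's body (76 mm by 178 mm) begins 60 mm behind the grasp point.
Start: joints at [63.999, 18.312, 89.639, -0, 72.044, -1.146], TCP at [0.242, 0.522, 0.214] pointing down, gripper open.
Joint ranges: [-177.97, 177.97], [-48.28, 115.42], [12.27, 149.76], [-77.06, 257.06], [2.81, 150.46], [-146.56, 146.56]. Speed limits (degrees/s): [147.25, 147.25, 180, 180, 180, 180].

## Interface

Orientations are given as a 3x3 rotation matrix whose columns are the frame's x, y, z axes.
In Python, from cell import bot, vision gives the robot as it stands.
- The arm moves only by the tool play_rows, never from a script. Its arguments are lists of equal length, an entry for each row: "dp": the shift along the world's x, y, z in mm, a list of three; "dr": the turn, a rotation vector about the world's x, y, z in rad, a list of three; "gripper": the finger opening in mm, from 0 to 91.2. A call has exactly 5 rows; each row shifts and turns the commanded pose from where the row before left it; what a row does not reach is not made up. A row lasts 1/8 s, in which the tool goes at most 62.5 mm and 10.7 degrees, less where a joint would pass 70% of its speed; a pose out of reach is approached as far as the arm can. A call is refused whole if a number of a shift passes 62.5 or a number of a turn 0.188, either way. A call with a gripper value outside its range is refused whole. The fingers move at their own pace and stop on an object; "force" is the grip in N (left out, the last holds). Time passes only in rows, so rows that do not move let the fingers close, or fill a call up. It gives the time, the measured TCP pose, the force, the opening and the grip force at its end, in the units of the state.
- bot.state(): the state, without advancing time (a new reading comes with each control period).
- vision.get_image(name): name is "scene" or "top" or "wrist"; returns a dict with "color" (480x640x3 uint8, red, green, blue), "depth" (480x640 float32, m along the optical axis (not along the pixel's ray), 0 where there is no reading), "camera_matrix" (3x3 intrinsics, pixels), "R" (3x3) and "t" (3): a world point X has camera coordinates R X + t. Camera axes: x right, y down, z forward; pixel columns grow to the right and rows downward; lengths in m; the calibration is good to about 2 mm. A picture is of the moment at which its call begins.
- bot.sign_off(): hands the job in; it is judged then, once.
Trained networks look in the newest picture that a camera, given by its name, has taken for a name from the list of things; names that differ only in an ending like _2 or _b are one class to them, and where a whole thing is asked for, a point or a joint stands for the part that bears it (a point fixed in the world has none). Each returns a list of dicts, best first, with "p" (0 to 1); they miss things now and then, are a little off and sometimes report something else, mostly with a low value. They report only what shows in the picture. A call takes as long as a camera call.
- vision.spot_in(camera, thing): "rect" ([left, top, right, bottom] in pixels, round what is visible of it).
The state is a dict: "t": time; "q": joint angles; "joint_vel": joint speeds; "tau": joint torques, N m; "tcp_pos": TCP position; "tcp_rot": TCP orientation; "force": force on the tool from outside, world axes, zero at the start; "ft_torque": the same for the moment, N m; "gripper_width": finger opening in m; "gripper_force": force on a finger pad.
Only numpy, scipy, OpenCV 4.12 (cv2) and the standard library are available. Lean on these libraries where they do the work, as an engineer would, in place of code of your own. Each camera call takes 0.05 s, during which the arm holds its last target. There are 200 camera calls.

## Working session

There is one attempt and no reset: what is moved stays moved. The work goes in short steps, Python scripts to look and compute and a tool call to move; the robot and the scene stay as the last step left them, time stands still between calls to the robot, and variables do not carry over. Pictures are saved under pics/ and viewed, at most 10 in all, crops included, and the job is handed in when it is done.

Besides the shell and the picture viewer there is one more tool, called after "Emit:" in YAML: its name, and indented under it one key for each argument. play_rows: Moves the arm, as the interface text tells. Its arguments: {"type":"object","properties":{"dp":{"type":"array","items":{"type":"array","items":{"type":"number"}}},"dr":{"type":"array","items":{"type":"array","items":{"type":"number"}}},"gripper":{"type":"array","items":{"type":"number"}},"force":{"type":"number"}},"required":["dp","dr","gripper"]}

```bash
mkdir -p pics; cat > h.py <<'E'
import numpy as np, cv2
from cell import bot, vision
def px2w(im,u,v,z=None):
    K,R,t=im["camera_matrix"],im["R"],im["t"]
    r=R.T@np.linalg.inv(K)@np.array([u,v,1.0]); c=-R.T@t
    if z is None: return c+r*im["depth"][int(round(v)),int(round(u))]
    return c+r*(z-c[2])/r[2]
E
python3 - <<'E'
from h import *
for n in ["top","scene"]:
    im=vision.get_image(n); cv2.imwrite(f"pics/{n}0.png",im["color"][:,:,::-1])
    print(n,-im["R"].T@im["t"])
    for th in ["mains_on_end","pump_on_end","start_top","drain_top","console","mains","pump","steamer_center","stays_center","tray_center"]:
        for d in vision.spot_in(n,th)[:1]:
            l,t,r,b=d["rect"];print(th,round(d["p"],2),np.round(d["rect"]),px2w(im,(l+r)/2,(t+b)/2).round(3),px2w(im,(l+r)/2,(t+b)/2,.05).round(3))
print(bot.state())
E
```

```text
top [0.3927591  0.01142822 0.917367  ]
mains_on_end 0.61 [322. 262. 350. 307.] [ 0.495 -0.016  0.041] [ 0.494 -0.016  0.05 ]
pump_on_end 0.92 [360. 276. 388. 318.] [ 0.475 -0.087  0.044] [ 0.475 -0.086  0.05 ]
start_top 0.86 [289. 259. 312. 280.] [0.518 0.052 0.051] [0.518 0.052 0.05 ]
console 0.6 [231. 220. 402. 338.] [0.506 0.021 0.024] [0.503 0.021 0.05 ]
mains 0.56 [322. 258. 353. 301.] [ 0.505 -0.018  0.046] [ 0.504 -0.018  0.05 ]
pump 0.79 [361. 271. 393. 317.] [ 0.482 -0.092  0.046] [ 0.482 -0.091  0.05 ]
steamer_center 0.63 [283. 154. 398. 224.] [ 0.682 -0.014  0.042] [ 0.679 -0.014  0.05 ]
stays_center 0.83 [160. 208. 220. 266.] [0.576 0.277 0.004] [0.567 0.264 0.05 ]
tray_center 0.93 [428. 283. 477. 359.] [ 0.443 -0.242  0.007] [ 0.441 -0.23   0.05 ]
scene [0.90734496 0.4557832  0.74262998]
mains_on_end 0.82 [328. 193. 368. 216.] [ 0.502 -0.01   0.044] [ 0.506 -0.007  0.05 ]
pump_on_end 0.69 [312. 170. 353. 186.] [ 0.484 -0.089  0.046] [ 0.487 -0.085  0.05 ]
start_top 0.62 [354. 224. 372. 239.] [0.526 0.066 0.051] [0.526 0.065 0.05 ]
drain_top 0.88 [371. 250. 388. 271.] [0.
[... 607 characters left out ...]
       7.20439711e+01, -1.14501691e+00]), 'joint_vel': array([ 0.00859546,  0.05939767,  0.02589777,  0.04774693,  0.03052362,
       -0.12011548]), 'tau': array([-5.28927885e-04, -4.12362063e+01, -2.32236671e+01,  7.26362946e-02,
        3.78634594e-02, -5.81033802e-06]), 'tcp_pos': array([0.24169065, 0.5217363 , 0.21397326]), 'tcp_rot': array([[-9.07358308e-01,  4.20358063e-01,  2.15654781e-05],
       [ 4.20358064e-01,  9.07358305e-01,  7.14149331e-05],
       [ 1.04522273e-05,  7.38641555e-05, -9.99999997e-01]]), 'force': array([-0.38189341, -0.23947295,  0.19201283]), 'ft_torque': array([-0.00121143, -0.01270022,  0.02103015]), 'gripper_force': 0.0, 'gripper_width': 0.09130130753959873}
```

View pics/top0.png

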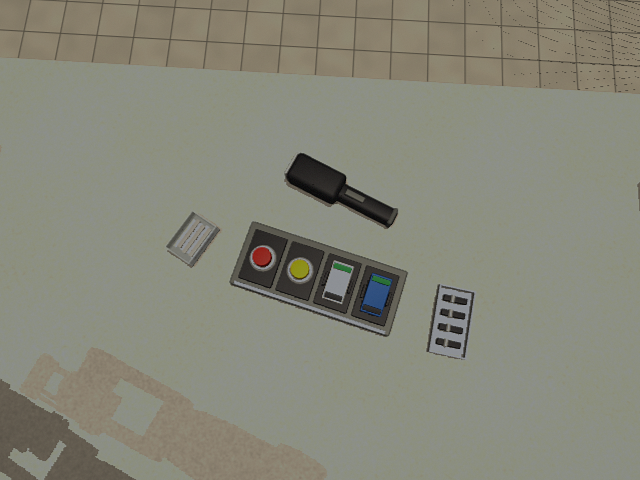

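The top view shows red key (262,257), yellow (300,270), white rocker (338,283) with green rib (342,267), and blue rocker (376,294) with rib (381,279). Green ribs point towards the steamer, as stated. Next I'll get exact positions by colour.

```bash
python3 - <<'E'
from h import *
for n in ["top","scene"]:
    im=vision.get_image(n); hsv=cv2.cvtColor(im["color"],cv2.COLOR_RGB2HSV)
    for c,lo,hi,z in [("yel",25,33,.052),("red",0,5,.052),("green",50,80,.0545),("blue",100,120,.045)]:
        m=cv2.inRange(hsv,(lo,120,60),(hi,255,255))
        N,L,S,C=cv2.connectedComponentsWithStats(m)
        for i in range(1,N):
            if S[i,4]>40: print(n,c,S[i,4],C[i].round(1),px2w(im,*C[i],z).round(4),px2w(im,*C[i]).round(4))
E
```

```text
top yel 272 [299.3 268.6] [0.5193 0.0543 0.052 ] [0.5189 0.0541 0.0552]
top red 274 [261.5 256.1] [0.5386 0.1264 0.052 ] [0.5384 0.1262 0.0534]
top green 83 [342.2 267.4] [ 0.5261 -0.0249  0.0545] [ 0.5262 -0.0249  0.0537]
top green 91 [380.8 280.1] [ 0.5068 -0.097   0.0545] [ 0.5068 -0.0971  0.0541]
top blue 651 [375.9 294.6] [ 0.4807 -0.0901  0.045 ] [ 0.4805 -0.0899  0.0466]
scene red 232 [377.7 256. ] [0.5405 0.128  0.052 ] [0.5405 0.128  0.0519]
scene green 48 [321.4 178.2] [ 0.5086 -0.0959  0.0545] [ 0.5074 -0.0975  0.0525]
scene green 45 [334.4 202.9] [ 0.5283 -0.0233  0.0545] [ 0.5285 -0.023   0.0549]
scene blue 292 [332.2 178.4] [ 0.4844 -0.0894  0.045 ] [ 0.485  -0.0886  0.046 ]
```

Emit:
play_rows:
  dp:
    - [26,-50,0]
    - [26,-50,0]
    - [26,-50,0]
    - [26,-50,0]
    - [26,-50,0]
  dr:
    - [0,0,0.034]
    - [0,0,0.034]
    - [0,0,0.034]
    - [0,0,0.034]
    - [0,0,0.034]
  gripper: [0,0,0,0,0]

```text
t: 1.82
tcp_pos: [0.3724, 0.2702, 0.2142]
tcp_rot: [[-0.966, 0.259, 0.001], [0.259, 0.966, 0.001], [-0.001, 0.001, -1.0]]
force: [0.4, 0.2, 0.0]
gripper_width: 0.0442
gripper_force: 0.0
```

Emit:
play_rows:
  dp:
    - [26,-50,-15]
    - [26,-50,-20]
    - [26,-50,-20]
    - [26,-50,-25]
    - [26,-50,-25]
  dr:
    - [0,0,0]
    - [0,0,0]
    - [0,0,0]
    - [0,0,0]
    - [0,0,0]
  gripper: [0,0,0,0,0]

```text
t: 2.45
tcp_pos: [0.5027, 0.02, 0.1086]
tcp_rot: [[-0.965, 0.261, 0.001], [0.261, 0.965, 0.0], [-0.001, 0.001, -1.0]]
force: [0.5, 0.6, -0.6]
gripper_width: 0.0003
gripper_force: 0.0
```

Emit:
play_rows:
  dp:
    - [29,-47,0]
    - [0,0,0]
    - [0,0,0]
    - [0,0,0]
    - [0,0,0]
  dr:
    - [0,0,0]
    - [0,0,0]
    - [0,0,0]
    - [0,0,0]
    - [0,0,0]
  gripper: [0,0,0,0,0]

```text
t: 3.08
tcp_pos: [0.5303, -0.0242, 0.1093]
tcp_rot: [[-0.966, 0.259, 0.0], [0.259, 0.966, 0.0], [-0.0, 0.0, -1.0]]
force: [0.3, 0.3, -0.6]
gripper_width: 0.0003
gripper_force: 0.0
```

```bash
python3 - <<'E'
from h import *
im=vision.get_image("wrist"); cv2.imwrite("pics/w1.png",im["color"][:,:,::-1])
hsv=cv2.cvtColor(im["color"],cv2.COLOR_RGB2HSV)
for c,lo,hi,z in [("yel",25,33,.052),("green",50,80,.0545)]:
        m=cv2.inRange(hsv,(lo,120,60),(hi,255,255))
        N,L,S,C=cv2.connectedComponentsWithStats(m)
        for i in range(1,N):
            if S[i,4]>100: print(c,S[i],C[i].round(1),px2w(im,*C[i],z).round(4))
E
```

```text
green [ 157  245   62   18 1067] [187.2 253.7] [ 0.5043 -0.0958  0.0545]
green [ 293  245   60   18 1036] [322.4 253.2] [ 0.5234 -0.0239  0.0545]
```

View pics/w1.png

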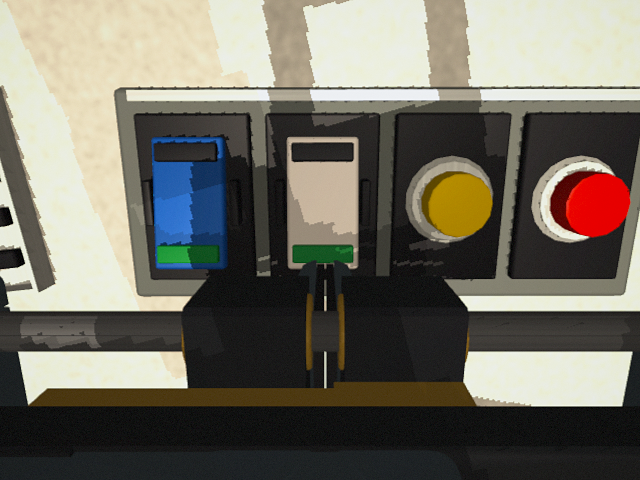

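The wrist view shows the fingertips right over the white rocker's green rib (322,253), with the blue rib at (187,254). I'll shift by -2 mm in x and descend.

Emit:
play_rows:
  dp:
    - [-2,-1,-25]
    - [0,0,-23]
    - [0,0,-5]
    - [0,0,-4]
    - [0,0,-3]
  dr:
    - [0,0,0]
    - [0,0,0]
    - [0,0,0]
    - [0,0,0]
    - [0,0,0]
  gripper: [0,0,0,0,0]

```text
t: 3.75
tcp_pos: [0.5295, -0.0262, 0.0497]
tcp_rot: [[-0.965, 0.261, 0.002], [0.261, 0.965, -0.0], [-0.002, 0.001, -1.0]]
force: [-0.2, 0.0, 2.5]
gripper_width: 0.0009
gripper_force: 1.0
```

Emit:
play_rows:
  dp:
    - [0,0,-2]
    - [0,0,-1.5]
    - [0,0,-1]
    - [0,0,0]
    - [0,0,0]
  dr:
    - [0,0,0]
    - [0,0,0]
    - [0,0,0]
    - [0,0,0]
    - [0,0,0]
  gripper: [0,0,0,0,0]

```text
t: 4.38
tcp_pos: [0.53, -0.0264, 0.0455]
tcp_rot: [[-0.965, 0.261, 0.003], [0.261, 0.965, -0.0], [-0.003, 0.001, -1.0]]
force: [0.6, -0.3, 6.1]
gripper_width: 0.0004
gripper_force: 3.1
```

Emit:
play_rows:
  dp:
    - [0,0,-1]
    - [0,0,-1]
    - [0,0,-0.5]
    - [0,0,0]
    - [0,0,0]
  dr:
    - [0,0,0]
    - [0,0,0]
    - [0,0,0]
    - [0,0,0]
    - [0,0,0]
  gripper: [0,0,0,0,0]

```text
t: 5.0
tcp_pos: [0.5301, -0.0264, 0.0449]
tcp_rot: [[-0.965, 0.261, 0.004], [0.261, 0.965, -0.0], [-0.004, 0.001, -1.0]]
force: [-1.7, -0.0, 19.4]
gripper_width: 0.0007
gripper_force: 9.9
```

Hard stop reached at 45 mm. Up and on to the blue rocker.

Emit:
play_rows:
  dp:
    - [0,0,20]
    - [0,0,25]
    - [-10,-36,0]
    - [-9,-36,0]
    - [0,0,0]
  dr:
    - [0,0,0]
    - [0,0,0]
    - [0,0,0]
    - [0,0,0]
    - [0,0,0]
  gripper: [0,0,0,0,0]

```text
t: 5.62
tcp_pos: [0.5084, -0.0998, 0.0866]
tcp_rot: [[-0.965, 0.264, -0.002], [0.264, 0.965, 0.0], [0.002, -0.0, -1.0]]
force: [-0.2, 1.3, -0.5]
gripper_width: 0.0004
gripper_force: 0.0
```

```bash
python3 - <<'E'
from h import *
im=vision.get_image("wrist"); cv2.imwrite("pics/w2.png",im["color"][:,:,::-1]); print(bot.state()["tcp_pos"])
E
```

```text
[ 0.50885483 -0.09875447  0.08663976]
```

View pics/w2.png

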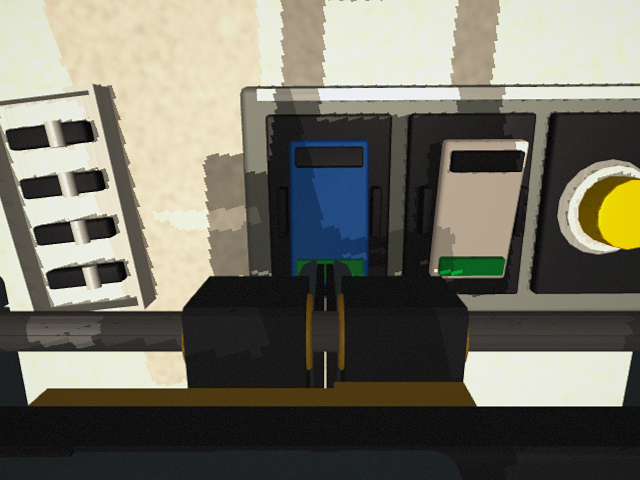

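The white rocker (480,210) has tipped, and the fingers are over the blue rib (329,268).

Emit:
play_rows:
  dp:
    - [2,0,-20]
    - [0,0,-8]
    - [0,0,-5]
    - [0,0,-4]
    - [0,0,-3]
  dr:
    - [0,0,0]
    - [0,0,0]
    - [0,0,0]
    - [0,0,0]
    - [0,0,0]
  gripper: [0,0,0,0,0]

```text
t: 6.3
tcp_pos: [0.5129, -0.0982, 0.0475]
tcp_rot: [[-0.965, 0.261, 0.003], [0.261, 0.965, -0.0], [-0.003, 0.0, -1.0]]
force: [1.6, 0.5, 3.1]
gripper_width: 0.0002
gripper_force: 1.2
```

Emit:
play_rows:
  dp:
    - [0,0,-2]
    - [0,0,-1.5]
    - [0,0,-1]
    - [0,0,-0.5]
    - [0,0,0]
  dr:
    - [0,0,0]
    - [0,0,0]
    - [0,0,0]
    - [0,0,0]
    - [0,0,0]
  gripper: [0,0,0,0,0]

```text
t: 6.92
tcp_pos: [0.5127, -0.0984, 0.0449]
tcp_rot: [[-0.965, 0.261, 0.003], [0.261, 0.965, -0.0], [-0.003, 0.0, -1.0]]
force: [-2.5, 1.8, 21.3]
gripper_width: 0.0003
gripper_force: 10.3
```

Emit:
play_rows:
  dp:
    - [0,0,20]
    - [0,0,25]
    - [2,50,0]
    - [2,50,0]
    - [2,53,0]
  dr:
    - [0,0,0]
    - [0,0,0]
    - [0,0,0]
    - [0,0,0]
    - [0,0,0]
  gripper: [0,0,0,0,0]

```text
t: 7.55
tcp_pos: [0.5168, 0.0557, 0.0867]
tcp_rot: [[-0.965, 0.262, -0.001], [0.262, 0.965, -0.0], [0.001, -0.001, -1.0]]
force: [0.3, -0.0, 0.4]
gripper_width: 0.0003
gripper_force: 0.0
```

```bash
python3 - <<'E'
from h import *
for k in range(4): im=vision.get_image("wrist")
cv2.imwrite("pics/w3.png",im["color"][:,:,::-1]); print(bot.state()["tcp_pos"])
E
```

```text
[0.51683161 0.05512337 0.08657009]
```

View pics/w3.png

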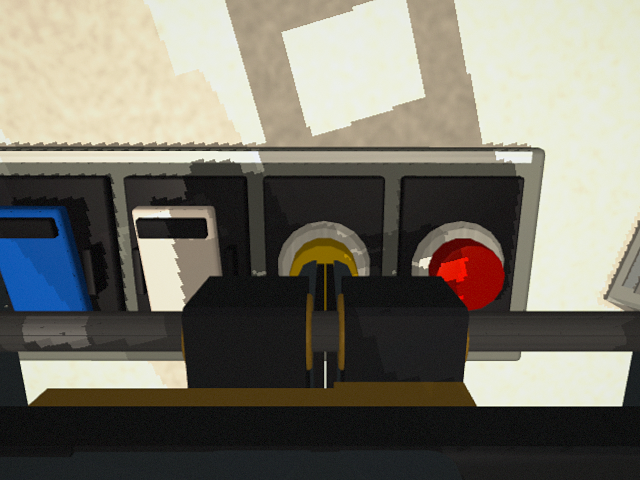

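Fingers are centred over the yellow key (324,265). Pressing it now.

Emit:
play_rows:
  dp:
    - [2,0,-25]
    - [0,0,-6]
    - [0,0,-5]
    - [0,0,-5]
    - [0,0,-2]
  dr:
    - [0,0,0]
    - [0,0,0]
    - [0,0,0]
    - [0,0,0]
    - [0,0,0]
  gripper: [0,0,0,0,0]

```text
t: 8.38
tcp_pos: [0.5197, 0.0539, 0.045]
tcp_rot: [[-0.965, 0.26, 0.0], [0.26, 0.965, -0.001], [-0.0, -0.001, -1.0]]
force: [-5.2, -3.8, 17.8]
gripper_width: 0.0005
gripper_force: 9.1
```

Emit:
play_rows:
  dp:
    - [0,0,-2]
    - [0,0,0]
    - [0,0,0]
    - [0,0,0]
    - [0,0,0]
  dr:
    - [0,0,0]
    - [0,0,0]
    - [0,0,0]
    - [0,0,0]
    - [0,0,0]
  gripper: [0,0,0,0,0]

```text
t: 9.0
tcp_pos: [0.5197, 0.054, 0.045]
tcp_rot: [[-0.966, 0.26, 0.001], [0.26, 0.966, -0.001], [-0.001, -0.001, -1.0]]
force: [-5.5, -4.6, 21.8]
gripper_width: 0.0004
gripper_force: 10.9
```

Emit:
play_rows:
  dp:
    - [0,0,0]
    - [0,0,0]
    - [0,0,15]
    - [0,0,40]
    - [0,0,50]
  dr:
    - [0,0,0]
    - [0,0,0]
    - [0,0,0]
    - [0,0,0]
    - [0,0,0]
  gripper: [0,0,0,0,0]

```text
t: 9.62
tcp_pos: [0.5193, 0.0549, 0.1477]
tcp_rot: [[-0.965, 0.261, -0.001], [0.261, 0.965, 0.001], [0.001, 0.0, -1.0]]
force: [0.6, 0.0, 0.1]
gripper_width: 0.0004
gripper_force: 0.0
```

Emit:
play_rows:
  dp:
    - [-20,30,40]
    - [-20,40,20]
    - [-20,50,0]
    - [-20,50,0]
    - [0,0,0]
  dr:
    - [0,0,0]
    - [0,0,0]
    - [0,0,0]
    - [0,0,0]
    - [0,0,0]
  gripper: [0,0,0,0,0]

```text
t: 10.25
tcp_pos: [0.4386, 0.2276, 0.2074]
tcp_rot: [[-0.967, 0.256, 0.001], [0.256, 0.967, 0.002], [-0.0, 0.002, -1.0]]
force: [-0.2, -0.8, -0.0]
gripper_width: 0.0004
gripper_force: 0.0
```

```bash
python3 - <<'E'
from h import *
im=vision.get_image("scene"); a=im["color"][130:370,230:470,::-1]
im=vision.get_image("top"); b=im["color"][140:380,150:490,::-1]
cv2.imwrite("pics/f.png",np.hstack([a,b]))
for th in ["steamer_center","stays_center","tray_center"]: print(th,[np.round(d["rect"]) for d in vision.spot_in("top",th)[:1]])
E
```

```text
steamer_center [array([286., 154., 398., 227.])]
stays_center [array([162., 209., 217., 266.])]
tray_center [array([429., 281., 477., 363.])]
```

View pics/f.png

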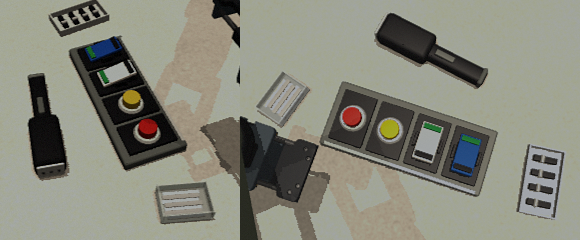

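The final view shows both rockers tipped on, both keys up and the loose items where they were. Handing in.

```bash
python3 -c "
from cell import bot
print(bot.sign_off())"
```

```text
the job is handed in; nothing more can be done
None
```

The mains rocker and then the pump rocker were tipped fully on, the start key was held fully down for about one second and released, and the job was handed in with the drain key and the loose items untouched.

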